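# Level a bench stand with its levelling foot and hold the spirit level down

## Robot

A 7-joint arm with a two-finger parallel gripper is mounted at the origin on a cart in front of the work surface, level with it; the furniture and walls round the work are solid. World frame = base frame: x ahead of the robot, y to its left, z up, the work surface at z = 0. Lengths are in m, angles in rad, forces in N, time in s.
With the tool pointing down it reaches from about 0.4 to 0.875 m from the base axis. Payload 19.3 kg.
Tool frame: the origin (TCP) lies midway between the tips of the shut fingers; the grasp point (between the pads) lies 19 mm behind it (bot.pinch_z is the distance from the TCP to the grasp point, in m); z points along the fingers, y is the line along which they close (so a half turn about z gives the same grasp; the last joint's range is limited). The gripper opens to 85 mm and grips with 20 to 120 N. Pads are 22 mm wide; open, the fingers measure 114 mm over their backs; the gripper's body (76 mm by 85 mm) begins 54 mm behind the grasp point. The pads swing forward as they close: fully open they stand 13 mm farther back than shut.
Start: joints at [1.12, 0.521, -0.036, 1.599, 0.021, 1.021, -0.113], TCP at [0.232, -0.58, 0.231] pointing down, gripper open.
Joint ranges: [-2.91, 2.91], [-0.3, 2.13], [-1.5, 1.42], [0.17, 2.43], [-1.26, 4.41], [0.16, 1.93], [-2.52, 2.52]. Speed limits (rad/s): [1.89, 1.89, 2.39, 2.39, 3.01, 3.01, 3.01].

## Interface

Orientations are given as [roll, pitch, yaw] about the fixed x, y, z axes, in that order (R = Rz(yaw) Ry(pitch) Rx(roll)).
In Python, from workcell import observe, viewer, bot gives the robot as it stands. The module is installed in compiled form; this text tells all that it offers.
- The arm moves only by the tool play_rows, never from a script. Its argument "motion" is a list of rows, each a list of 7 numbers: the shift along the tool's x, y, z in cm, then the turn, a rotation vector about the tool's x, y, z in rad, then the opening, from -1 (shut) to 1 (fully open), so that 0 is half open. A call has exactly 5 rows; each row is the pose to reach, as a shift and turn from the pose commanded when the call began, along the tool's axes at that moment; what a row does not reach only later rows make up. A row lasts 1/10 s, in which the tool goes at most 50 mm and 8.59 degrees, less where a joint would pass 70% of its speed; a pose out of reach is approached as far as the arm can. A call with a gripper value outside its range is refused whole. The fingers move at their own pace and stop on an object; "squeeze" is the grip in N (left out, the last holds). Time passes only in rows, so rows that repeat a pose let the fingers close, or fill a call up. It gives the time, the measured TCP pose, the force, the opening and the grip force at its end, in the units of the state.
- observe(): the state, without advancing time (a new reading comes with each control period).
- viewer.grab_frame(name): name is "scene" or "top" or "wrist"; returns (picture, depth): 384x512x3 uint8, red, green, blue; 384x512 float32, m along the optical axis (not along the pixel's ray), 0 where there is no reading.
- viewer.camera_info(name): a dict with "fx", "fy", "cx", "cy" (pixels), "R" (3x3) and "t" (3): a world point X has camera coordinates R X + t. Camera axes: x right, y down, z forward; pixel columns grow to the right and rows downward; lengths in m; the calibration is good to about 2 mm. A picture is of the moment at which its call begins: read the wrist's pose just before it. camera_info takes no time and is no camera call; for the wrist camera it gives the pose at the moment of the call.
- bot.job_done(): hands the job in; it is judged then, once.
The state is a dict: "clock": time; "qpos": joint angles; "qd": joint speeds; "joint_efforts": joint torques, N m; "position": TCP position; "tool_rot": TCP orientation; "force": force on the tool from outside, world axes, zero at the start; "moment": the same for the moment, N m; "grip_width": finger opening in m; "finger_force": force on a finger pad.
Only numpy, scipy, OpenCV 4.12 (cv2) and the standard library are available. Lean on these libraries where they do the work, as an engineer would, in place of code of your own. Each camera call takes 0.05 s, during which the arm holds its last target. There are 200 camera calls.

## Task

Lay the spirit level lengthwise on the rubber pad of the levelling stand and let go of it, then turn the black wing knob of the stand's foot until the bubble stands between the two lines. Then press down on top of the level with the fingertips, about as hard as a one-kilogram weight (10 N), and finish while still pressing, with the level flat on the pad and the bubble still between the lines; do not push the other tools on the bench about.

Things in the scene. Friction and masses are not known exactly. Their poses are not given: they have to be found in the camera images.
- level: Spirit level, a plain aluminium bar 200 long, 24 wide, 44 mm high with black end caps, about 0.3 kg, at first lying free on the bench in front of the stand. Origin at the centre of its underside, x along its length, z up. A vial with a bubble lies under a flush window in the middle 82 mm of its top; the 60 mm of top at each end are solid and flat.
- bubble (a joint): Where the bubble stands, as an angle in rad: 0 = midway between the lines, positive = shifted toward the level's +x end (which is then the higher end). The bubble lies 600 mm x this value from the middle, so the value is the level's lengthwise tilt. The bubble is 14 mm long, the two black lines are 21 mm apart: within +-0.0055 rad it stands between them. It stops at +-0.05 and swings for about half a second after any movement.
- stand: Levelling stand, bolted to the bench: a grey steel board 360 mm long (along y) and 90 mm wide (along x), its top about 60 mm up, pivoted in two cheeks at its -y end and carried by the levelling foot at its +y end. Origin on the bench under the middle; pivot 170 mm from it toward -y, foot axis 140 mm toward +y. z up; fixed. The cheeks stand 69 mm high.
- pad_spot (a point): Centre of the top of the black rubber pad on the board, 60 mm from the stand's origin toward its -y, about 72 mm above the bench when level. y along the pad's length (pivot to foot), z out of the pad. The pad is 230 x 64 mm and stands 12 mm proud of the board; it yields straight down as a spring, about 4 mm for 10 N, 11 mm at most. Tilts with the board.
- knob_grip (a point): Centre of the grip bar of the black wing knob on the levelling foot; the foot's upright axis passes through it, 118 mm above the bench. x along the bar, which is 52 mm long, 13 mm thick and 34 mm high (from 101 to 135 mm above the bench). The knob stays at this height as it turns.
- knob (a joint): Angle of the wing knob, rad, from -0.2 to 4.2, growing clockwise seen from above; clockwise raises the foot end of the board, by 0.016 rad of tilt per rad. It turns against about 0.15 N m and stays where it is left, also under load. At the start the foot end is 0.012 to 0.041 rad too low; the angle that makes the board level differs each time (between about 1.2 and 2.6).
- wrench_17: Ring spanner 204 mm long lying on the bench left of the stand; leave it alone.
- screwdriver_b: Screwdriver 186 mm long lying on the bench behind the carton, right of the stand; leave it alone.
- screw_box: Carton 76x98x34 mm right of the stand; leave it alone.
- c_clamp: Screw clamp 116x167x24 mm lying at the front right of the vise; leave it alone.

How it is judged:
By the outcome, as a careful person would: the job done as asked, in the order asked, and still so for the second after the job is handed in, while the arm keeps its last pose, push and grip.
It also fails if it takes over 72 s, if anything falls off the work surface, if the arm or the gripper's body presses on something with over 40 N, if the wrist force passes 120 N, or if a joint passes its speed limit or range.

## Working session

There is one attempt and no reset: what is moved stays moved. The work goes in short steps, Python scripts to look and compute and a tool call to move; the robot and the scene stay as the last step left them, time stands still between calls to the robot, and variables do not carry over. Pictures are saved under pics/ and viewed, at most 11 in all, crops included, and the job is handed in when it is done.

Besides the shell and the picture viewer there is one more tool, called after "Call:" as name(argument=value, ...) on one line, values as JSON. play_rows: Moves the arm, as the interface text tells. Its arguments: {"type":"object","properties":{"motion":{"type":"array"},"squeeze":{"type":"number"}},"required":["motion"]}

```bash
mkdir -p pics; cat > h.py <<'E'
import numpy as np, cv2
from workcell import observe, viewer, bot
from scipy.spatial.transform import Rotation as Ro
def grab(n,fn=None):
    i=viewer.camera_info(n); p,d=viewer.grab_frame(n)
    if fn: cv2.imwrite('pics/'+fn,p[:,:,::-1])
    return p,d,i
def ray(i,u,v,z):
    R=np.array(i['R']);t=np.array(i['t']);c=-R.T@t
    d=R.T@np.array([(u-i['cx'])/i['fx'],(v-i['cy'])/i['fy'],1]); return c+d*(z-c[2])/d[2]
def pts(d,i):
    v,u=np.indices(d.shape); R=np.array(i['R']);t=np.array(i['t'])
    X=np.stack([(u-i['cx'])/i['fx']*d,(v-i['cy'])/i['fy']*d,d],-1)
    return (X-t)@R
def st():
    s=observe(); print(s['clock'],np.round(s['position'],4),np.round(s['tool_rot'],4),'F',np.round(s['force'],1),'M',np.round(s['moment'],2),'w',round(float(s['grip_width']),4),s['finger_force']); return s
E
python3 - <<'E'
from h import *
s=st(); print(bot.pinch_z, Ro.from_euler('xyz',s['tool_rot']).as_matrix().round(3))
ims=[]
for n in ['scene','top']:
    p,d,i=grab(n,n+'0.png'); ims.append(p); print(n,(-np.array(i['R']).T@i['t']).round(3),i['fx'])
    np.savez(n+'0.npz',p=p,d=d)
cv2.imwrite('pics/both.png',cv2.resize(np.vstack(ims),None,fx=.78,fy=.78)[:,:,::-1])
E
```

```text
0.0 [ 0.2321 -0.5799  0.2307] [-3.1405e+00  1.0000e-04  3.8080e-01] F [-0.4 -0.2 -0.5] M [-0.02  0.08 -0.03] w 0.0858 0.0
0.0187 [[ 0.928  0.372 -0.001]
 [ 0.372 -0.928  0.001]
 [-0.    -0.001 -1.   ]]
scene [-0.177 -0.042  1.306] 479.06471185522344
top [0.473 0.08  1.066] 431.63443932520806
```

View pics/top0.png

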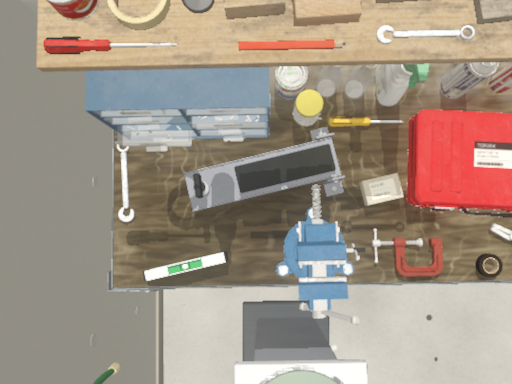

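View pics/scene0.png

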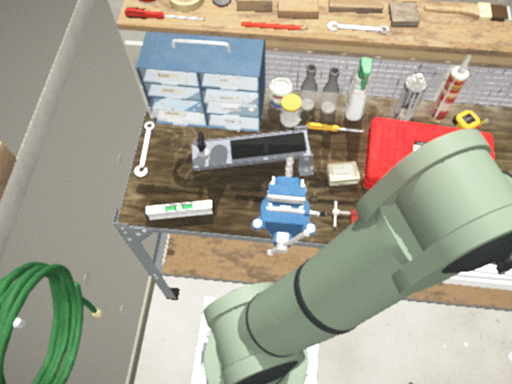

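The top view shows the level at about (185,267), the stand running from its pivot (330,165) to the knob (198,185), the pad around (288,167), the drawers above it and the vise below.

```bash
python3 - <<'E'
from h import *
z=np.load('top0.npz');p,d=z['p'],z['d'];i=viewer.camera_info('top');P=pts(d,i)
hsv=cv2.cvtColor(p,cv2.COLOR_RGB2HSV)
def box(m,zz,name,r):
    M=np.zeros(m.shape,np.uint8);M[r[1]:r[3],r[0]:r[2]]=m[r[1]:r[3],r[0]:r[2]]
    n,l,s,c=cv2.connectedComponentsWithStats(M);k=1+s[1:,4].argmax()
    cn=np.argwhere(l==k)[:,::-1]
    W=np.array([ray(i,u,v,zz) for u,v in cn])
    (cx,cy),(w,h),a=cv2.minAreaRect((W[:,:2]*1000).astype(np.float32))
    b=cv2.boxPoints(((cx,cy),(w,h),a)); e=[b[1]-b[0],b[2]-b[1]]; e=max(e,key=np.linalg.norm)
    print(name,len(cn),'c',round(cx,1),round(cy,1),'size',round(w,1),round(h,1),'yaw',round(float(np.arctan2(e[1],e[0])),4),'zmed',np.median(P[l==k][:,2]).round(4))
box((abs(P[...,2]-.044)<.012).astype(np.uint8),.044,'level',(130,240,240,290))
V=hsv[...,2]
box(((V<60)&(abs(P[...,2]-.068)<.014)).astype(np.uint8),.07,'pad',(225,130,345,200))
box((abs(P[...,2]-.13)<.015).astype(np.uint8),.135,'knob',(185,165,215,205))
box((abs(P[...,2]-.056)<.02).astype(np.uint8),.06,'board',(180,120,345,215))
# heights map: drawers, vise
for u,v in [(230,110),(180,90),(230,72),(150,110),(320,260),(316,200),(310,215),(125,180),(309,103),(205,135),(185,135)]: print((u,v),P[v,u].round(3))
E
```

```text
level 886 c 390.3 269.2 size 24.3 200.0 yaw -1.3612 zmed 0.0424
pad 3 c 578.8 48.5 size 1.6 3.3 yaw -0.8042 zmed 0.0655
knob 163 c 571.5 224.0 size 51.8 15.1 yaw 0.1161 zmed 0.1335
board 6049 c 602.9 79.0 size 120.0 366.5 yaw -1.3475 zmed 0.0606
(230, 110) [0.704 0.141 0.245]
(180, 90) [0.738 0.234 0.268]
(230, 72) [0.771 0.139 0.268]
(150, 110) [0.706 0.296 0.249]
(320, 260) [ 0.405 -0.037  0.144]
(316, 200) [ 0.536 -0.04   0.082]
(310, 215) [ 0.504 -0.033  0.012]
(125, 180) [0.599 0.42  0.012]
(309, 103) [ 0.758 -0.029  0.097]
(205, 135) [0.709 0.222 0.007]
(185, 135) [0.695 0.26  0.073]
```

```bash
cat >> h.py <<'E'
def plan(wps,op):
    """wps: list of (x,y,z,yaw); prints rows per call of 5 from the present pose (tool down)"""
    s=observe(); cur=np.array([*s['position'],s['tool_rot'][2]]); seq=[]
    for w in wps:
        w=np.array(w,float); n=int(np.ceil(max(np.linalg.norm(w[:3]-cur[:3])/.045,abs(w[3]-cur[3])/.14,1)))
        seq+=[cur+(w-cur)*k/n for k in range(1,n+1)]; cur=w
    while len(seq)%5: seq.append(seq[-1])
    b=np.array([*s['position'],s['tool_rot'][2]])
    for k in range(0,len(seq),5):
        print('call'); c,sn=np.cos(b[3]),np.sin(b[3])
        for q in seq[k:k+5]:
            dx,dy,dz=(q-b)[:3]*100
            print([round(float(x),1) for x in (c*dx+sn*dy,sn*dx-c*dy,-dz)]+[0,0,round(float(b[3]-q[3]),2),op])
        b=seq[k+4]
E
python3 - <<'E'
from h import *
z=np.load('top0.npz');p,d=z['p'],z['d'];i=viewer.camera_info('top');P=pts(d,i)
V=p.max(2); M=np.zeros(V.shape,np.uint8); M[130:205,225:340]=V[130:205,225:340]<50
M=cv2.morphologyEx(M,cv2.MORPH_OPEN,np.ones((3,3)))
n,l,s,c=cv2.connectedComponentsWithStats(M)
for k in 1+np.argsort(-s[1:,4])[:2]:
    cn=np.argwhere(l==k)[:,::-1]; W=np.array([ray(i,u,v,.068)[:2]*1000 for u,v in cn],np.float32)
    print(cv2.minAreaRect(W),len(cn),np.median(P[l==k][:,2]))
plan([(.45,-.37,.33,.9),(.57,-.05,.33,1.4),(.40,.27,.22,1.78)],1)
E
```

```text
call
[3.5, -1.4, -1.2, 0, 0, -0.06, 1]
[7.0, -2.8, -2.5, 0, 0, -0.13, 1]
[10.5, -4.3, -3.7, 0, 0, -0.19, 1]
[14.0, -5.7, -5.0, 0, 0, -0.26, 1]
[17.5, -7.1, -6.2, 0, 0, -0.32, 1]
call
[3.8, -0.2, -1.2, 0, 0, -0.06, 1]
[7.6, -0.5, -2.5, 0, 0, -0.13, 1]
[11.3, -0.7, -3.7, 0, 0, -0.19, 1]
[15.1, -2.8, -3.7, 0, 0, -0.26, 1]
[18.8, -4.8, -3.7, 0, 0, -0.32, 1]
call
[4.2, -0.8, -0.0, 0, 0, -0.06, 1]
[8.4, -1.6, -0.0, 0, 0, -0.12, 1]
[12.6, -2.4, -0.0, 0, 0, -0.19, 1]
[16.8, -3.2, -0.0, 0, 0, -0.25, 1]
[21.0, -4.0, -0.0, 0, 0, -0.31, 1]
call
[4.2, 0.5, -0.0, 0, 0, -0.06, 1]
[7.3, -2.1, 1.2, 0, 0, -0.1, 1]
[10.3, -4.8, 2.4, 0, 0, -0.15, 1]
[13.3, -7.4, 3.7, 0, 0, -0.19, 1]
[16.3, -10.1, 4.9, 0, 0, -0.23, 1]
call
[3.6, -1.9, 1.2, 0, 0, -0.04, 1]
[7.1, -3.8, 2.4, 0, 0, -0.08, 1]
[10.7, -5.7, 3.7, 0, 0, -0.13, 1]
[14.2, -7.6, 4.9, 0, 0, -0.17, 1]
[17.8, -9.5, 6.1, 0, 0, -0.21, 1]
```

Call:
play_rows(motion=[[3.5,-1.4,-1.2,0,0,-0.06,1],[7,-2.8,-2.5,0,0,-0.13,1],[10.5,-4.3,-3.7,0,0,-0.19,1],[14,-5.7,-5,0,0,-0.26,1],[17.5,-7.1,-6.2,0,0,-0.32,1]])

```text
clock: 0.6
position: [0.3692, -0.448, 0.2937]
tool_rot: [-3.141, 0.0, 0.704]
force: [0.5, -0.4, 0.2]
grip_width: 0.0852
finger_force: 0.0
```

Call:
play_rows(motion=[[3.8,-0.2,-1.2,0,0,-0.06,1],[7.6,-0.5,-2.5,0,0,-0.13,1],[11.3,-0.7,-3.7,0,0,-0.19,1],[15.1,-2.8,-3.7,0,0,-0.26,1],[18.8,-4.8,-3.7,0,0,-0.32,1]])

```text
clock: 1.1
position: [0.4817, -0.2897, 0.3302]
tool_rot: [-3.141, -0.0, 1.024]
force: [0.6, -0.1, -0.2]
grip_width: 0.0857
finger_force: 0.0
```

Call:
play_rows(motion=[[4.2,-0.8,0,0,0,-0.06,1],[8.4,-1.6,0,0,0,-0.12,1],[12.6,-2.4,0,0,0,-0.19,1],[16.8,-3.2,0,0,0,-0.25,1],[21,-4,0,0,0,-0.31,1]])

```text
clock: 1.6
position: [0.557, -0.0898, 0.3302]
tool_rot: [-3.141, 0.0, 1.333]
force: [1.5, -0.8, -0.1]
grip_width: 0.0856
finger_force: 0.0
```

```bash
python3 - <<'E'
from h import *
s=st(); print(np.round(s['qpos'],2))
z=np.load('top0.npz');p,d=z['p'],z['d'];i=viewer.camera_info('top');P=pts(d,i)
V=p.max(2); print(V[167,288],V[170,260],V[155,310],P[167,288],V[187,225])
p2,d2,i2=grab('wrist','w1.png'); print(i2['fx'],(-np.array(i2['R']).T@i2['t']).round(3))
plan([(.40,.27,.22,1.78)],1)
E
```

```text
1.6 [ 0.557  -0.0898  0.3302] [-3.1413e+00  1.0000e-04  1.3331e+00] F [ 1.5 -0.8 -0.1] M [-0.05 -0.04  0.06] w 0.0856 0.0
[ 0.37  0.36 -0.43  1.62  0.16  1.2  -0.33]
77 73 80 [0.6154426  0.02130823 0.06719931] 143
341.2759333549826 [ 0.573 -0.025  0.473]
call
[3.4, -2.6, 1.2, 0, 0, -0.05, 1]
[6.8, -5.2, 2.5, 0, 0, -0.1, 1]
[10.3, -7.8, 3.7, 0, 0, -0.15, 1]
[13.7, -10.4, 4.9, 0, 0, -0.19, 1]
[17.1, -13.0, 6.1, 0, 0, -0.24, 1]
call
[3.9, -1.7, 1.2, 0, 0, -0.05, 1]
[7.9, -3.4, 2.5, 0, 0, -0.1, 1]
[11.8, -5.1, 3.7, 0, 0, -0.15, 1]
[15.8, -6.8, 4.9, 0, 0, -0.19, 1]
[15.8, -6.8, 4.9, 0, 0, -0.19, 1]
```

View pics/w1.png

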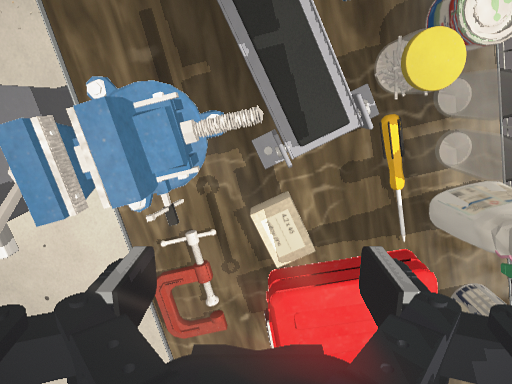

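The wrist view shows the pivot end of the stand, with the pad at about (290,70) and the cheeks at (270,150) and (360,105). The camera looks out on the tool's +x side.

Call:
play_rows(motion=[[3.4,-2.6,1.2,0,0,-0.05,1],[6.8,-5.2,2.5,0,0,-0.1,1],[10.3,-7.8,3.7,0,0,-0.15,1],[13.7,-10.4,4.9,0,0,-0.19,1],[17.1,-13,6.1,0,0,-0.24,1]])

```text
clock: 2.15
position: [0.4701, 0.1068, 0.2688]
tool_rot: [-3.142, 0.0, 1.572]
force: [1.6, 0.6, -0.9]
grip_width: 0.0848
finger_force: 0.0
```

Call:
play_rows(motion=[[3,-1.7,1.2,0,0,-0.05,1],[6,-3.4,2.5,0,0,-0.1,1],[9,-5.1,3.7,0,0,-0.15,1],[11,-6.8,4.9,0,0,-0.19,1],[11,-6.8,4.9,0,0,-0.19,1]])

```text
clock: 2.65
position: [0.4006, 0.2176, 0.2192]
tool_rot: [-3.139, -0.0, 1.767]
force: [0.3, -0.9, -0.7]
grip_width: 0.0856
finger_force: 0.0
```

```bash
python3 - <<'E'
from h import *
s=st()
z=np.load('top0.npz');p,d=z['p'],z['d'];i=viewer.camera_info('top')
def rect(M,i,zz):
    M=cv2.morphologyEx(M.astype(np.uint8),cv2.MORPH_OPEN,np.ones((3,3)))
    n,l,ss,c=cv2.connectedComponentsWithStats(M);k=1+ss[1:,4].argmax()
    W=np.array([ray(i,u,v,zz)[:2]*1000 for v,u in np.argwhere(l==k)],np.float32)
    print(cv2.minAreaRect(W),len(W))
V=p.max(2).copy(); M=np.zeros(V.shape); M[135:200,228:340]=V[135:200,228:340]<100; rect(M,i,.068)
p,d,i=grab('wrist','w2.png'); P=pts(d,i)
rect((P[...,2]>.034)&(P[...,2]<.06)&(abs(P[...,0]-.39)<.1)&(P[...,1]>.14)&(P[...,1]<.4),i,.044)
E
```

```text
2.65 [0.4006 0.2176 0.2192] [-3.1393e+00 -4.0000e-04  1.7666e+00] F [ 0.3 -0.9 -0.7] M [-0.07 -0.04  0.01] w 0.0856 0.0
((612.6575317382812, 29.532493591308594), (62.34042739868164, 227.13027954101562), 12.540264129638672) 2587
((389.88348388671875, 267.3313293457031), (24.02813720703125, 194.12722778320312), 12.132723808288574) 5761
```

View pics/w2.png

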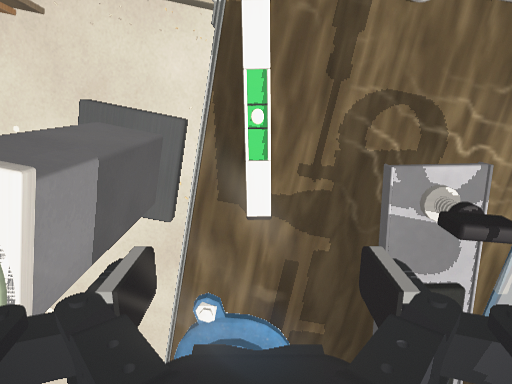

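The wrist view shows the level at about columns 245–270 with the bubble near (258,117). It is clear on both sides, so I can descend onto it.

Call:
play_rows(motion=[[2,0,4,0,0,-0.016,1],[4,0,8,0,0,-0.016,1],[5.25,0,12,0,0,-0.016,1],[5.25,0,16,0,0,-0.016,1],[5.25,0,18,0,0,-0.016,1]])

```text
clock: 3.2
position: [0.393, 0.2659, 0.0376]
tool_rot: [-3.139, 0.002, 1.776]
force: [1.6, -0.3, -0.4]
grip_width: 0.0854
finger_force: 0.0
```

Call:
play_rows(motion=[[0,0,1,0,0,0,1],[0,0,2,0,0,0,1],[0,0,2.7,0,0,0,1],[0,0,2.7,0,0,0,0.2],[0,0,2.7,0,0,0,-0.4]], squeeze=40)

```text
clock: 3.7
position: [0.3937, 0.2672, 0.0139]
tool_rot: [3.141, -0.0, 1.776]
force: [0.4, 0.1, -0.4]
grip_width: 0.0591
finger_force: 0.0
```

Call:
play_rows(motion=[[0,0,0,0,0,0,-0.8],[0,0,0,0,0,0,-1],[0,0,0,0,0,0,-1],[0,0,0,0,0,0,-1],[0,0,0,0,0,0,-1]])

```text
clock: 4.2
position: [0.3934, 0.2672, 0.0138]
tool_rot: [3.141, -0.0, 1.777]
force: [-2.2, -1.8, 8.3]
grip_width: 0.0236
finger_force: 39.4
```

Call:
play_rows(motion=[[0,0,-2,0,0,0,-1],[0,0,-5,0,0,0,-1],[0,0,-9,0,0,0,-1],[0,0,-13,0,0,0,-1],[0,0,-16,0,0,0,-1]])

```text
clock: 4.7
position: [0.3932, 0.2672, 0.1756]
tool_rot: [3.14, -0.0, 1.777]
force: [1.0, -0.4, -3.2]
grip_width: 0.0233
finger_force: 40.5
```

```bash
python3 - <<'E'
from h import *
s=st(); 
p,d,i=grab('wrist','w3.png'); P=pts(d,i)
c=s['position']; print(np.median(d[100:140,250:262]))
plan([(.6127,.0295,.19,1.7897)],-1)
E
```

```text
4.7 [0.3932 0.2672 0.1756] [ 3.1405e+00 -5.0000e-04  1.7769e+00] F [ 1.  -0.4 -3.2] M [-0.01 -0.04  0.01] w 0.0233 40.45787751674652
0.110020414
call
[-3.5, 2.1, -0.1, 0, 0, -0.0, -1]
[-7.0, 4.1, -0.3, 0, 0, -0.0, -1]
[-10.4, 6.2, -0.4, 0, 0, -0.0, -1]
[-13.9, 8.2, -0.5, 0, 0, -0.01, -1]
[-17.4, 10.3, -0.7, 0, 0, -0.01, -1]
call
[-3.5, 2.0, -0.1, 0, 0, -0.0, -1]
[-7.0, 4.1, -0.3, 0, 0, -0.0, -1]
[-10.5, 6.1, -0.4, 0, 0, -0.0, -1]
[-10.5, 6.1, -0.4, 0, 0, -0.0, -1]
[-10.5, 6.1, -0.4, 0, 0, -0.0, -1]
```

View pics/w3.png

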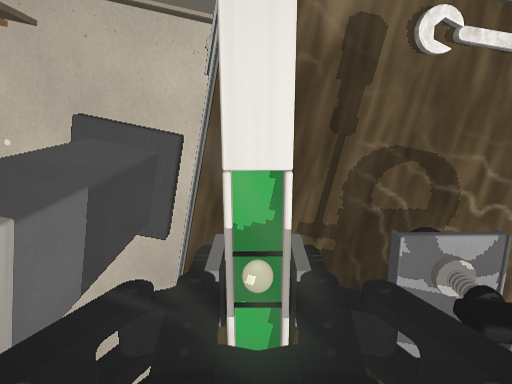

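The level is held at its middle, with the bubble at (258,275). Next I carry it over the pad.

Call:
play_rows(motion=[[-3.5,2.1,-1,0,0,0,-1],[-7,4.1,-1.5,0,0,0,-1],[-10.4,6.2,-1.5,0,0,0,-1],[-13.9,8.2,-1.5,0,0,-0.01,-1],[-17.4,10.3,-1.5,0,0,-0.01,-1]])

```text
clock: 5.25
position: [0.5304, 0.1162, 0.1882]
tool_rot: [-3.141, 0.0, 1.787]
force: [0.5, 1.3, -2.2]
grip_width: 0.0236
finger_force: 40.6
```

Call:
play_rows(motion=[[-3.5,2,0,0,0,0,-1],[-7,4.1,0,0,0,0,-1],[-10.6,6.1,0,0,0,0,-1],[-10.6,6.1,0,0,-0.025,0,-1],[-10.6,6.1,0,0,-0.025,0,-1]])

```text
clock: 5.75
position: [0.6117, 0.0273, 0.1877]
tool_rot: [-3.141, 0.025, 1.786]
force: [-0.3, 2.0, -2.9]
grip_width: 0.0236
finger_force: 40.6
```

```bash
python3 - <<'E'
from h import *
s=st(); 
p,d,i=grab('top','t2.png'); P=pts(d,i)
# board tilt fit (light foot part + pad) from the initial depth
z=np.load('top0.npz');P0=pts(z['d'],i); o=np.array([.602,.088]); a=np.array([-.2172,.9761]); b=np.array([.9761,.2172])
rel=P0[...,:2]-o; l=rel@a; w=rel@b
m=(abs(w)<.028)&(l>-.17)&(l<.05)&(abs(P0[...,2]-.068)<.015); print(m.sum(),np.polyfit(l[m],P0[m][:,2],1))
plan([(.6130,.0280,.10,1.7897)],-1)
E
```

```text
5.75 [0.6117 0.0273 0.1877] [-3.1407  0.025   1.7862] F [-0.3  2.  -2.9] M [ 0.19  0.04 -0.04] w 0.0236 40.63398778438568
2248 [-0.0295405   0.06629104]
call
[-0.0, 0.1, 4.4, 0, 0, -0.0, -1]
[-0.0, 0.2, 8.8, 0, 0, -0.0, -1]
[-0.0, 0.2, 8.8, 0, 0, -0.0, -1]
[-0.0, 0.2, 8.8, 0, 0, -0.0, -1]
[-0.0, 0.2, 8.8, 0, 0, -0.0, -1]
```

View pics/t2.png

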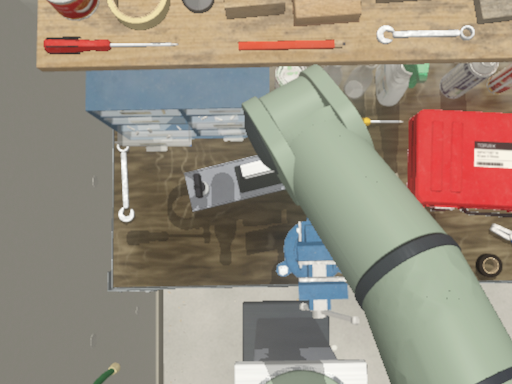

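The top view shows the level over the pad, its +y end at about (255,168) and lined up with the stand.

Call:
play_rows(motion=[[0,0.1,3,0,0,0,-1],[0.1,0.2,6,0,0,0,-1],[0.2,0.2,8,0,0,0,-1],[0.2,0.2,9.3,0,0,0,-1],[0.2,0.2,9.8,0,0,0,-1]])

```text
clock: 6.3
position: [0.6133, 0.028, 0.0894]
tool_rot: [-3.14, 0.024, 1.788]
force: [1.0, -0.2, -2.1]
grip_width: 0.0234
finger_force: 40.6
```

Call:
play_rows(motion=[[0,0,0.2,0,0,0,-1],[0,0,0.4,0,0,0,-1],[0,0,0.5,0,0,0,-1],[0,0,0.6,0,0,0,-1],[0,0,0.6,0,0,0,-1]])

```text
clock: 6.8
position: [0.6141, 0.0272, 0.0845]
tool_rot: [3.141, 0.025, 1.787]
force: [0.3, -0.3, -3.8]
grip_width: 0.0236
finger_force: 40.6
```

Call:
play_rows(motion=[[0,0,0.1,0,0,0,-1],[0,0,0.2,0,0,0,-1],[0,0,0.3,0,0,0,-1],[0,0,0.3,0,0,0,-1],[0,0,0.3,0,0,0,-1]])

```text
clock: 7.3
position: [0.6141, 0.0272, 0.0814]
tool_rot: [3.141, 0.025, 1.787]
force: [0.3, 0.1, 0.3]
grip_width: 0.0235
finger_force: 41.1
```

Call:
play_rows(motion=[[0,0,0.05,0,0,0,-0.4],[0,0,0.05,0,0,0,-0.2],[0,0,0.05,0,0,0,0.2],[0,0,0.05,0,0,0,0.6],[0,0,0,0,0,0,0.8]])

```text
clock: 7.8
position: [0.614, 0.0271, 0.0813]
tool_rot: [-3.142, 0.025, 1.787]
force: [-0.2, 0.4, 0.3]
grip_width: 0.0756
finger_force: 0.0
```

Call:
play_rows(motion=[[0,0,-2,0,0,0,0.8],[0,0,-5,0,0,0,0.8],[0,0,-9,0,0,0,0.8],[-1.5,0,-11.5,0,0.025,0,0.8],[-3.5,0,-12,0,0.025,0,0.8]])

```text
clock: 8.3
position: [0.6222, -0.0038, 0.2056]
tool_rot: [3.137, -0.0, 1.788]
force: [0.9, 0.1, -1.0]
grip_width: 0.0764
finger_force: 0.0
```

Call:
play_rows(motion=[[-2,0,0,0,0,0,0.8],[-3.5,0,0,0,0,0,0.8],[-3.5,0,0,0,0,0,0.8],[-3.5,0,0,0,0,0,0.8],[-3.5,0,0,0,0,0,0.8]])

```text
clock: 8.8
position: [0.6282, -0.0371, 0.202]
tool_rot: [-3.141, -0.001, 1.788]
force: [-0.2, 0.6, 0.3]
grip_width: 0.0763
finger_force: 0.0
```

```bash
cat >> h.py <<'E'
def bub(p,d,i,zt=.112):
    """bubble & level in wrist view: returns position of bubble, lines along the tool-x axis"""
    hsv=cv2.cvtColor(p,cv2.COLOR_RGB2HSV); g=((hsv[...,0]>45)&(hsv[...,0]<80)&(hsv[...,1]>130)&(hsv[...,2]>50)).astype(np.uint8)
    n,l,s,c=cv2.connectedComponentsWithStats(cv2.morphologyEx(g,cv2.MORPH_CLOSE,np.ones((25,25))))
    k=1+s[1:,4].argmax(); m=l==k; x0,y0,w,h,_=s[k]; print('window',x0,y0,w,h)
    rows=[]
    for v in range(y0,y0+h):
        cs=np.where(m[v])[0]; a=int(cs[0]*.75+cs[-1]*.25);b=int(cs[0]*.25+cs[-1]*.75)
        q=p[v,a:b+1].astype(int); rows.append((v,np.median(q.max(1)),np.median(q.min(1)),(a+b)/2))
    return np.array(rows),m
E
python3 - <<'E'
from h import *
st(); p,d,i=grab('wrist','w4.png'); r,m=bub(p,d,i); np.set_printoptions(linewidth=200)
dark=r[r[:,1]<60]; lt=r[r[:,2]>110]; print(dark[:,0],lt[:,0],r[0],r[-1])
for v in dark[:,0].tolist()+lt[[0,-1],0].tolist():
    print(v,ray(i,r[r[:,0]==v][0,3],v,.11).round(4))
E
```

```text
8.8 [ 0.6282 -0.0371  0.202 ] [-3.1414e+00 -7.0000e-04  1.7880e+00] F [-0.2  0.6  0.3] M [ 0.03 -0.03 -0.  ] w 0.0763 0.0
window 244 31 27 126
[ 79. 112.] [114. 115. 116. 117. 118. 119. 120. 121. 122. 123. 124. 125. 126. 127. 128. 129. 130. 131. 132. 133.] [ 31.  156.   73.5 256.5] [156. 157.  51. 257.]
79.0 [0.6105 0.0412 0.11  ]
112.0 [0.6149 0.0207 0.11  ]
114.0 [0.6152 0.0194 0.11  ]
133.0 [0.6179 0.0071 0.11  ]
```

View pics/w4.png

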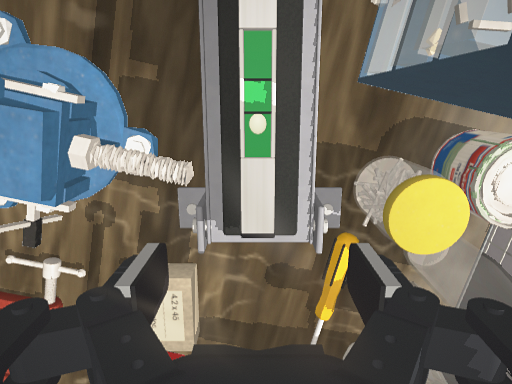

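The wrist view shows the level seated lengthwise on the pad. The lines are at rows 79 and 112 and the bubble at row 123.5, so it is 28 px (17.8 mm) off toward the pivot. That is about 0.0297 rad, so the knob needs roughly 1.86 rad clockwise.

```bash
python3 - <<'E'
from h import *
s=st(); print(s['qpos'].round(2) if hasattr(s['qpos'],'round') else s['qpos'])
plan([(.62,0,.25,1.95),(.5715,.224,.25,3.258)],.3)
E
```

```text
8.85 [ 0.6282 -0.0371  0.202 ] [-3.1415e+00 -5.0000e-04  1.7881e+00] F [ 0.  -0.3  0.6] M [ 0.02 -0.01 -0.05] w 0.0764 0.0
[ 0.34  0.61 -0.56  1.6   0.36  1.04 -0.12]
call
[1.9, -0.0, -2.4, 0, 0, -0.08, 0.3]
[3.8, -0.0, -4.8, 0, 0, -0.16, 0.3]
[6.1, 0.0, -4.8, 0, 0, -0.29, 0.3]
[8.4, 0.0, -4.8, 0, 0, -0.42, 0.3]
[10.7, 0.0, -4.8, 0, 0, -0.55, 0.3]
call
[1.9, 1.2, -0.0, 0, 0, -0.13, 0.3]
[3.9, 2.4, -0.0, 0, 0, -0.26, 0.3]
[5.8, 3.6, -0.0, 0, 0, -0.39, 0.3]
[7.8, 4.9, -0.0, 0, 0, -0.52, 0.3]
[9.7, 6.1, -0.0, 0, 0, -0.65, 0.3]
call
[0.8, 2.1, -0.0, 0, 0, -0.13, 0.3]
[1.6, 4.3, -0.0, 0, 0, -0.26, 0.3]
[1.6, 4.3, -0.0, 0, 0, -0.26, 0.3]
[1.6, 4.3, -0.0, 0, 0, -0.26, 0.3]
[1.6, 4.3, -0.0, 0, 0, -0.26, 0.3]
```

Call:
play_rows(motion=[[1.9,0,-2.4,0,0,-0.08,0.3],[3.8,0,-4.8,0,0,-0.16,0.3],[6.1,0,-4.8,0,0,-0.29,0.3],[8.4,0,-4.8,0,0,-0.42,0.3],[10.7,0,-4.8,0,0,-0.55,0.3]])

```text
clock: 9.35
position: [0.605, 0.0679, 0.2504]
tool_rot: [3.141, 0.0, 2.343]
force: [0.3, 0.1, 0.4]
grip_width: 0.0562
finger_force: 0.0
```

Call:
play_rows(motion=[[1.9,1.2,0,0,0,-0.13,0.3],[3.9,2.4,0,0,0,-0.26,0.3],[5.8,3.6,0,0,0,-0.39,0.3],[7.8,4.9,0,0,0,-0.52,0.3],[9.7,6.1,0,0,0,-0.65,0.3]])

```text
clock: 9.85
position: [0.5816, 0.1802, 0.2503]
tool_rot: [3.141, 0.0, 2.993]
force: [-0.1, -0.7, -0.8]
grip_width: 0.0553
finger_force: 0.0
```

Call:
play_rows(motion=[[0.8,2.1,0,0,0,-0.13,0.3],[1.6,4.3,0,0,0,-0.26,0.3],[1.6,4.3,0,0,0,-0.26,0.3],[1.6,4.3,0,0,0,-0.26,0.3],[1.6,4.3,0,0,0,-0.26,0.3]])

```text
clock: 10.35
position: [0.5732, 0.2228, 0.25]
tool_rot: [-3.141, -0.0, -3.039]
force: [0.2, -0.4, 1.1]
grip_width: 0.0554
finger_force: 0.0
```

```bash
python3 - <<'E'
from h import *
s=st(); print(np.round(s['qpos'],2))
p,d,i=grab('wrist','w5.png')
plan([(.5715,.224,.099,3.258)],.3)
E
```

```text
10.35 [0.5732 0.2228 0.25  ] [-3.1411 -0.     -3.0385] F [ 0.2 -0.4  1.1] M [ 0.04 -0.03  0.04] w 0.0554 0.0
[ 0.13  0.64 -0.94  1.57  0.54  1.21  0.76]
call
[0.0, 0.0, 0.3, 0, 0, -0.14, 0.3]
[0.0, 0.0, 0.7, 0, 0, -0.28, 0.3]
[0.0, 0.0, 1.0, 0, 0, -0.42, 0.3]
[0.0, 0.0, 1.3, 0, 0, -0.56, 0.3]
[0.0, 0.0, 1.7, 0, 0, -0.7, 0.3]
call
[0.0, 0.0, 0.3, 0, 0, -0.14, 0.3]
[0.0, 0.0, 0.7, 0, 0, -0.28, 0.3]
[0.0, 0.0, 1.0, 0, 0, -0.42, 0.3]
[0.0, 0.0, 1.3, 0, 0, -0.56, 0.3]
[0.0, 0.0, 1.7, 0, 0, -0.7, 0.3]
call
[-0.0, 0.0, 0.3, 0, 0, -0.14, 0.3]
[-0.0, 0.0, 0.7, 0, 0, -0.28, 0.3]
[-0.0, 0.0, 1.0, 0, 0, -0.42, 0.3]
[-0.0, 0.0, 1.3, 0, 0, -0.56, 0.3]
[-0.0, 0.0, 1.7, 0, 0, -0.7, 0.3]
call
[-0.0, 0.0, 0.3, 0, 0, -0.14, 0.3]
[-0.0, 0.0, 0.7, 0, 0, -0.28, 0.3]
[-0.0, 0.0, 1.0, 0, 0, -0.42, 0.3]
[-0.0, 0.0, 1.3, 0, 0, -0.56, 0.3]
[-0.0, 0.0, 1.7, 0, 0, -0.7, 0.3]
call
[-0.0, -0.0, 0.3, 0, 0, -0.14, 0.3]
[-0.0, -0.0, 0.7, 0, 0, -0.28, 0.3]
[-0.0, -0.0, 1.0, 0, 0, -0.42, 0.3]
[-0.0, -0.0, 1.3, 0, 0, -0.56, 0.3]
[-0.0, -0.0, 1.7, 0, 0, -0.7, 0.3]
call
[-0.0, -0.0, 0.3, 0, 0, -0.14, 0.3]
[-0.0, -0.0, 0.7, 0, 0, -0.28, 0.3]
[-0.0, -0.0, 1.0, 0, 0, -0.42, 0.3]
[-0.0, -0.0, 1.3, 0, 0, -0.56, 0.3]
[-0.0, -0.0, 1.7, 0, 0, -0.7, 0.3]
call
[0.0, -0.0, 0.3, 0, 0, -0.14, 0.3]
[0.0, -0.0, 0.7, 0, 0, -0.28, 0.3]
[0.0, -0.0, 1.0, 0, 0, -0.42, 0.3]
[0.0, -0.0, 1.3, 0, 0, -0.56, 0.3]
[0.0, -0.0, 1.7, 0, 0, -0.7, 0.3]
call
[0.0, -0.0, 0.3, 0, 0, -0.14, 0.3]
[0.0, -0.0, 0.7, 0, 0, -0.28, 0.3]
[0.0, -0.0, 1.0, 0, 0, -0.42, 0.3]
[0.0, -0.0, 1.3, 0, 0, -0.56, 0.3]
[0.0, -0.0, 1.7, 0, 0, -0.7, 0.3]
call
[0.0, 0.0, 0.3, 0, 0, -0.14, 0.3]
[0.0, 0.0, 0.7, 0, 0, -0.28, 0.3]
[0.0, 0.0, 1.0, 0, 0, -0.42, 0.3]
[0.0, 0.0, 1.3, 0, 0, -0.56, 0.3]
[0.0, 0.0, 1.7, 0, 0, -0.7, 0.3]
```

View pics/w5.png

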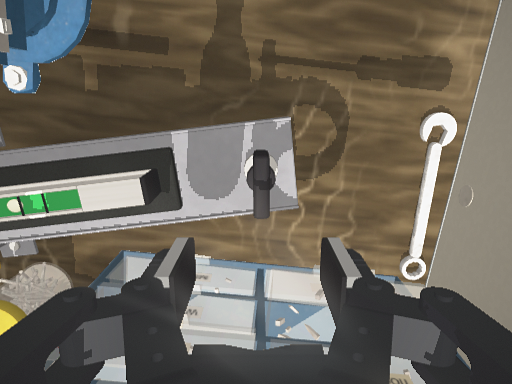

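The wrist view shows the knob bar upright at about (261,190), parallel to the fingers. I'll check its position by ray.

```bash
python3 - <<'E'
from h import *
i=viewer.camera_info('wrist'); p=cv2.imread('pics/w5.png')
M=np.zeros(p.shape[:2],np.uint8); M[140:225,245:280]=p[140:225,245:280].max(2)<75
n,l,s,c=cv2.connectedComponentsWithStats(M);k=1+s[1:,4].argmax()
print(s[k]); W=np.array([ray(i,u,v,.135)[:2]*1000 for v,u in np.argwhere(l==k)],np.float32); print(cv2.minAreaRect(W))
for v in (150,217): print(ray(i,261,v,.135).round(4))
E
```

```text
[247 150  28  68 878]
((569.1680908203125, 224.377685546875), (53.60133361816406, 20.96746253967285), 5.827267646789551)
[0.5425 0.222  0.135 ]
[0.5958 0.2276 0.135 ]
```

Call:
play_rows(motion=[[0.3,0.15,4,0,0,0,0.3],[0.3,0.15,8,0,0,0,0.3],[0.3,0.15,11,0,0,0,0.3],[0.3,0.15,13.5,0,0,0,0.3],[0.3,0.15,15,0,0,0,0.3]])

```text
clock: 10.9
position: [0.5696, 0.2235, 0.0983]
tool_rot: [-3.141, -0.002, -3.038]
force: [0.7, 0.0, 0.4]
grip_width: 0.0554
finger_force: 0.0
```

Call:
play_rows(motion=[[0,0,0,0,0,0,0],[0,0,0,0,0,0,-0.5],[0,0,0,0,0,0,-1],[0,0,0,0,0,0,-1],[0,0,0,0,0,0,-1]], squeeze=40)

```text
clock: 11.4
position: [0.5714, 0.2254, 0.1032]
tool_rot: [3.141, 0.004, -3.037]
force: [-1.6, -2.7, 26.5]
grip_width: 0.0122
finger_force: 66.0
```

Call:
play_rows(motion=[[0,0,0,0,0,0,-1],[0,0,0,0,0,0,-1],[0,0,0,0,0,0,-1],[0,0,0,0,0,0.05,-1],[0,0,0,0,0,0.1,-1]])

```text
clock: 11.9
position: [0.5714, 0.2255, 0.1031]
tool_rot: [3.14, 0.004, -3.139]
force: [-2.5, -1.6, 26.2]
grip_width: 0.0129
finger_force: 65.9
```

The closing fingertips are resting on the collar under the bar, so I'll ease up 6 mm before turning.

Call:
play_rows(motion=[[0,0,-0.3,0,0,0,-1],[0,0,-0.6,0,0,0,-1],[0,0,-0.6,0,0,0.1,-1],[0,0,-0.6,0,0,0.2,-1],[0,0,-0.6,0,0,0.3,-1]])

```text
clock: 12.4
position: [0.5703, 0.2258, 0.1053]
tool_rot: [3.139, -0.0, 2.844]
force: [14.0, 15.4, -39.0]
grip_width: 0.0124
finger_force: 41.6
```

Call:
play_rows(motion=[[0,0,0,0,0,0.1,-1],[0,0,0,0,0,0.2,-1],[0,0,0,0,0,0.3,-1],[0,0,0,0,0,0.4,-1],[0,0,0,0,0,0.5,-1]])

```text
clock: 12.9
position: [0.5707, 0.2265, 0.1053]
tool_rot: [3.138, -0.002, 2.344]
force: [18.9, 18.7, -44.0]
grip_width: 0.0122
finger_force: 40.9
```

Call:
play_rows(motion=[[0,0,0,0,0,0.1,-1],[0,0,0,0,0,0.2,-1],[0,0,0,0,0,0.3,-1],[0,0,0,0,0,0.4,-1],[0,0,0,0,0,0.5,-1]])

```text
clock: 13.4
position: [0.5714, 0.2269, 0.1053]
tool_rot: [3.137, -0.004, 1.844]
force: [25.4, 20.9, -49.1]
grip_width: 0.012
finger_force: 40.4
```

Call:
play_rows(motion=[[0,0,0,0,0,0.1,-1],[0,0,0,0,0,0.2,-1],[0,0,0,0,0,0.3,-1],[0,0,0,0,0,0.4,-1],[0,0,0,0,0,0.45,-1]])

```text
clock: 13.9
position: [0.5721, 0.2271, 0.1054]
tool_rot: [3.138, -0.006, 1.394]
force: [30.8, 20.3, -50.5]
grip_width: 0.0121
finger_force: 39.9
```

```bash
python3 - <<'E'
from h import *
s=st(); print(np.round(s['qpos'],2))
p,d,i=grab('scene'); cv2.imwrite('pics/s6.png',cv2.resize(p[90:220,120:340],None,fx=3,fy=3,interpolation=cv2.INTER_CUBIC)[:,:,::-1])
E
```

```text
13.9 [0.5721 0.2271 0.1054] [ 3.1381 -0.0058  1.3943] F [ 30.8  20.3 -50.5] M [ 3.92 -5.92  0.2 ] w 0.0121 39.898541271686554
[-0.2   0.68 -0.4   1.72  0.35  0.81 -0.94]
```

View pics/s6.png

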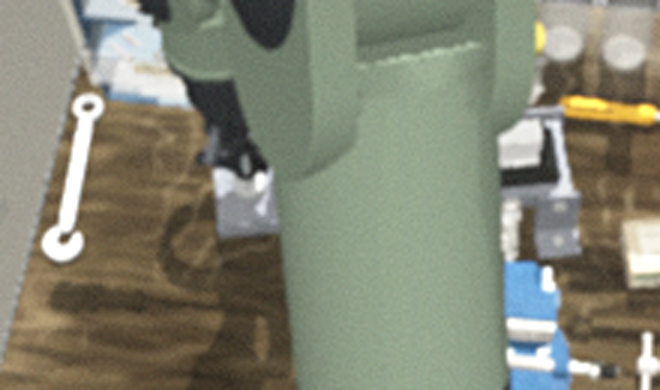

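The arm hides the level from the scene camera. The measured turn is 1.85 rad, but the grip holds about 60 N of strain, so I'll release and go back for a look.

Call:
play_rows(motion=[[0,0,0,0,0,0,-0.6],[0,0,0,0,0,0,-0.2],[0,0,0,0,0,0,0.2],[0,0,0,0,0,0,0.3],[0,0,0,0,0,0,0.3]])

```text
clock: 14.45
position: [0.5699, 0.2245, 0.1065]
tool_rot: [3.141, -0.0, 1.397]
force: [0.1, 0.1, -0.5]
grip_width: 0.0554
finger_force: 0.0
```

Call:
play_rows(motion=[[0,0,-2,0,0,0,0.3],[0,0,-5,0,0,0,0.3],[0,0,-9,0,0,0,0.3],[0,0,-12,0,0,0,0.3],[-3,0,-13,0,0,0,0.3]])

```text
clock: 14.95
position: [0.5652, 0.1987, 0.2395]
tool_rot: [3.138, -0.004, 1.401]
force: [-0.0, -1.0, -0.6]
grip_width: 0.0554
finger_force: 0.0
```

```bash
python3 - <<'E'
from h import *
s=st(); print(np.round(s['qpos'],2))
plan([(.628,-.037,.202,1.788)],.3)
E
```

```text
14.95 [0.5652 0.1987 0.2395] [ 3.1384 -0.0043  1.401 ] F [-0.  -1.  -0.6] M [-0.01  0.06  0.04] w 0.0554 0.0
[-0.12  0.5  -0.46  1.65  0.25  1.04 -0.82]
call
[-3.7, 1.7, 0.6, 0, 0, -0.06, 0.3]
[-7.4, 3.4, 1.2, 0, 0, -0.13, 0.3]
[-11.1, 5.1, 1.9, 0, 0, -0.19, 0.3]
[-14.8, 6.8, 2.5, 0, 0, -0.26, 0.3]
[-18.5, 8.5, 3.1, 0, 0, -0.32, 0.3]
call
[-4.0, 0.4, 0.6, 0, 0, -0.06, 0.3]
[-4.0, 0.4, 0.6, 0, 0, -0.06, 0.3]
[-4.0, 0.4, 0.6, 0, 0, -0.06, 0.3]
[-4.0, 0.4, 0.6, 0, 0, -0.06, 0.3]
[-4.0, 0.4, 0.6, 0, 0, -0.06, 0.3]
```

Call:
play_rows(motion=[[-3.7,1.7,0.6,0,0,-0.06,0.3],[-7.4,3.4,1.2,0,0,-0.13,0.3],[-11.1,5.1,1.9,0,0,-0.19,0.3],[-14.8,6.8,2.5,0,0,-0.26,0.3],[-18.5,8.5,3.1,0,0,-0.32,0.3]])

```text
clock: 15.45
position: [0.6165, -0.0036, 0.2051]
tool_rot: [3.141, 0.0, 1.72]
force: [1.2, 0.8, -0.2]
grip_width: 0.0557
finger_force: 0.0
```

Call:
play_rows(motion=[[-4,0.4,0.6,0,0,-0.06,0.1],[-4,0.4,0.6,0,0,-0.06,-0.5],[-4,0.4,0.6,0,0,-0.06,-1],[-4,0.4,0.6,0,0,-0.06,-1],[-4,0.4,0.6,0,0,-0.06,-1]])

```text
clock: 15.95
position: [0.6261, -0.0396, 0.1995]
tool_rot: [3.141, -0.0, 1.778]
force: [0.5, 0.3, 0.3]
grip_width: -0.0001
finger_force: 0.0
```

```bash
cat > b.py <<'E'
from h import *
import sys
s=st(); p,d,i=grab('wrist',sys.argv[1]); r,m=bub(p,d,i)
dark=r[r[:,1]<60]; lt=r[r[:,2]>110]; print(dark[:,0],lt[[0,-1],0])
L=dark[:,0]; pos=lambda v: ray(i,np.interp(v,r[:,0],r[:,3]),v,.113)
A,B=pos(L.min()),pos(L.max()); b=pos((lt[0,0]+lt[-1,0])/2); a=(A-B)/np.linalg.norm(A-B); mid=(A+B)/2
print('lines apart mm',np.linalg.norm(A-B)*1e3,'mid',mid.round(4),'axis yaw',np.arctan2(a[1],a[0]).round(4),'bubble rad (+ = toward foot)',((b-mid)@a/.6).round(4))
E
python3 b.py w7.png; python3 -c "
import cv2;p=cv2.imread('pics/w7.png');cv2.imwrite('pics/w7c.png',cv2.resize(p[0:300,180:360],None,fx=2,fy=2))"
```

```text
15.95 [ 0.6261 -0.0396  0.1995] [ 3.1412e+00 -2.0000e-04  1.7781e+00] F [0.5 0.3 0.3] M [ 0.04 -0.05  0.02] w -0.0001 0.0
window 246 28 28 129
[112.] [ 85. 105.]
lines apart mm 0.0 mid [0.615  0.0187 0.113 ] axis yaw nan bubble rad (+ = toward foot) nanb.py:6: RuntimeWarning: invalid value encountered in divide
  A,B=pos(L.min()),pos(L.max()); b=pos((lt[0,0]+lt[-1,0])/2); a=(A-B)/np.linalg.norm(A-B); mid=(A+B)/2
```

View pics/w7c.png

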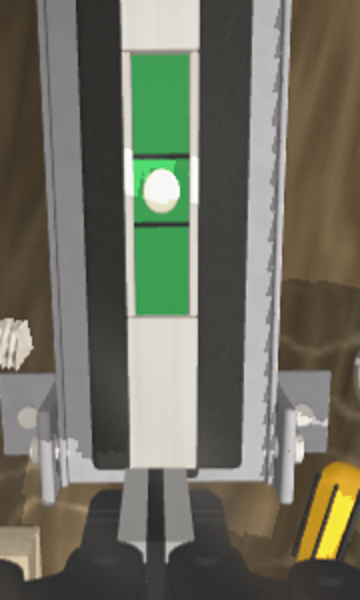

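The crop shows the lines at image rows 78 and 112 and the bubble spanning rows 85–105, so it is centred. The closed fingertips sit above the solid pivot end, and I can press there while the bubble stays in view.

Call:
play_rows(motion=[[0,0.15,3,0,0,0.0,-1],[0,0.15,5.5,0,0,0,-1],[0,0.15,7,0,0,0,-1],[0,0.15,7.6,0,0,0,-1],[0,0.15,7.8,0,0,0,-1]])

```text
clock: 16.5
position: [0.6277, -0.0402, 0.1211]
tool_rot: [-3.141, -0.0, 1.777]
force: [0.1, -0.3, 0.1]
grip_width: -0.0001
finger_force: 0.0
```

Call:
play_rows(motion=[[0,0,0.1,0,0,0,-1],[0,0,0.2,0,0,0,-1],[0,0,0.3,0,0,0,-1],[0,0,0.4,0,0,0,-1],[0,0,0.5,0,0,0,-1]])

```text
clock: 17.0
position: [0.6277, -0.0406, 0.1163]
tool_rot: [3.141, 0.0, 1.777]
force: [-0.4, -0.0, -0.6]
grip_width: -0.0001
finger_force: 0.0
```

Call:
play_rows(motion=[[0,0,0.05,0,0,0,-1],[0,0,0.1,0,0,0,-1],[0,0,0.15,0,0,0,-1],[0,0,0.2,0,0,0,-1],[0,0,0.2,0,0,0,-1]])

```text
clock: 17.5
position: [0.6276, -0.0406, 0.1141]
tool_rot: [-3.142, -0.0, 1.777]
force: [0.0, 0.3, 0.8]
grip_width: 0.0002
finger_force: 0.6
```

Call:
play_rows(motion=[[0,0,0.06,0,0,0,-1],[0,0,0.12,0,0,0,-1],[0,0,0.18,0,0,0,-1],[0,0,0.24,0,0,0,-1],[0,0,0.26,0,0,0,-1]])

```text
clock: 18.0
position: [0.6277, -0.0405, 0.1117]
tool_rot: [3.141, 0.0, 1.777]
force: [-1.3, 0.1, 7.2]
grip_width: -0.0
finger_force: 3.4
```

Call:
play_rows(motion=[[0,0,0.02,0,0,0,-1],[0,0,0.06,0,0,0,-1],[0,0,0.1,0,0,0,-1],[0,0,0.1,0,0,0,-1],[0,0,0.1,0,0,0,-1]])

```text
clock: 18.5
position: [0.6277, -0.0405, 0.1109]
tool_rot: [3.141, 0.0, 1.777]
force: [-3.3, 0.5, 9.5]
grip_width: -0.0001
finger_force: 4.4
```

```bash
python3 - <<'E'
from h import *
f=[]
for k in range(6):
    s=observe(); p,d,i=grab('wrist','w8.png'); f.append(s['force'])
st(); print(np.mean(f,0))
cv2.imwrite('pics/w8c.png',cv2.resize(p[40:384,130:390],None,fx=1.7,fy=1.7)[:,:,::-1])
E
```

```text
18.8 [ 0.6277 -0.0406  0.1109] [3.1412e+00 2.0000e-04 1.7767e+00] F [-2.1  0.3  9. ] M [ 0.01  0.58 -0.  ] w 0.0004 4.372863637164528
[-2.49834704 -0.04850651  8.79655146]
```

View pics/w8c.png

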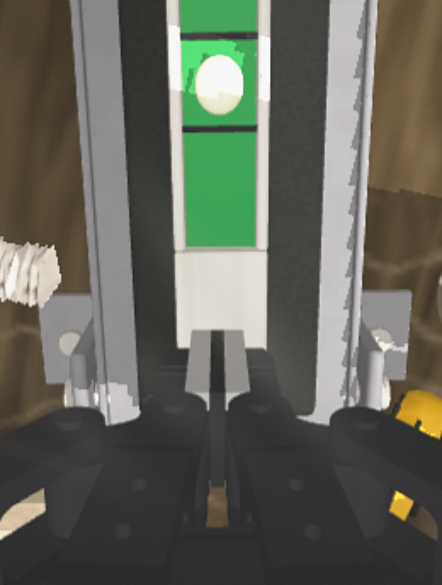

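The lines are at crop rows 37 and 129 and the bubble at 57–113, so it is still centred under load. I'll press slightly harder to reach 10 N.

Call:
play_rows(motion=[[0,0,0.02,0,0,0,-1],[0,0,0.04,0,0,0,-1],[0,0,0.04,0,0,0,-1],[0,0,0.04,0,0,0,-1],[0,0,0.04,0,0,0,-1]])

```text
clock: 19.3
position: [0.6277, -0.0405, 0.1106]
tool_rot: [3.141, 0.0, 1.777]
force: [-3.2, -1.2, 9.7]
grip_width: -0.0002
finger_force: 4.8
```

Call:
play_rows(motion=[[0,0,0,0,0,0,-1],[0,0,0,0,0,0,-1],[0,0,0,0,0,0,-1],[0,0,0,0,0,0,-1],[0,0,0,0,0,0,-1]])

```text
clock: 19.8
position: [0.6278, -0.0405, 0.1106]
tool_rot: [3.141, 0.0, 1.777]
force: [-2.9, -0.3, 9.4]
grip_width: 0.0003
finger_force: 4.8
```

```bash
python3 - <<'E'
from h import *
f=[]
for k in range(6):
    s=observe(); p,d,i=grab('wrist'); f.append(s['force'][2])
print(np.mean(f))
g=p[40:180,255].astype(int); 
lt=[v for v in range(40,180) if p[v,258].min()>150]; dk=[v for v in range(40,180) if p[v,247].max()<60]; print(lt[:1],lt[-1:],dk)
if 8.8<np.mean(f)<11.2: print(bot.job_done())
E
```

```text
9.42551540832048
[72] [106] [115, 116]
the job is handed in; nothing more can be done
None
```

I handed the job in at about 20 s: the level lies flat on the pad, the knob is turned about 1.85 rad clockwise, and the bubble stands between the lines while the fingertips press with about 9.4 N; the verdict wasn't shown, and a strain of about 60 N built up at the wrist while turning the knob (limit 120 N).

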